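Rub down the lead strip with the fid

ROBOT

A 7-joint arm with a two-finger parallel gripper is mounted at the origin on the work surface. World frame = base frame: x ahead of the robot, y to its left, z up, the work surface at z = 0. Lengths are in m, angles in rad, forces in N, time in s.
With the tool pointing down it reaches from about 0.4 to 0.85 m from the base axis. Payload 10.4 kg.
Tool frame: the origin (TCP) lies on the centre line of the jaws, within the pads' length; the fingertips stand 17 mm ahead of it and the grasp point (between the pads) lies 2 mm behind it; z points along the fingers, y is the line along which they close (so a half turn about z gives the same grasp; the last joint's range is limited). The gripper opens to 87 mm and grips with 3 to 60 N. Pads are 19 mm wide; open, the fingers measure 117 mm over their backs; the gripper's body (75 mm by 190 mm) begins 51 mm behind the grasp point.
Start: joints at [-1.178, 0.332, -0.065, 1.46, 0.022, 1.35, -0.088], TCP at [0.252, 0.572, 0.24] pointing down, gripper open.
Joint ranges: [-2.6, 2.6], [-0.5, 2.12], [-1.47, 1.34], [0.16, 2.42], [-1.27, 4.41], [0.06, 2.06], [-2.6, 2.6]. Speed limits (rad/s): [2.22, 2.22, 2.79, 2.79, 3.14, 3.14, 3.14].

INTERFACE

Orientations are given as a unit quaternion [x, y, z, w].
In Python, from workcell import readout, eyes, ticket gives the robot as it stands.
- The arm moves only by the tool move_arm, never from a script. Its argument "moves" is a list that holds one entry, the list of rows, each a list of 4 numbers: the shift along the tool's x, y, z in mm, then the turn about the tool's z in rad. A call has 1 to 8 rows; each row is the pose to reach, as a shift and turn from the pose commanded when the call began, along the tool's axes at that moment; what a row does not reach only later rows make up. A row lasts 1/10 s, in which the tool goes at most 50 mm and 8.59 degrees, less where a joint would pass 70% of its speed; a pose out of reach is approached as far as the arm can. A call with a gripper value outside its range is refused whole. "hand" is the opening, from 0 (shut) to 1 (fully open), set as the call begins (left out, the last holds). The fingers move at their own pace and stop on an object; "newtons" is the grip in N (left out, the last holds). Time passes only in rows, so rows that repeat a pose let the fingers close. It gives the time, the measured TCP pose, the force, the opening and the grip force at its end, in the units of the state.
- readout.get_obs(): the state, without advancing time (a new reading comes with each control period).
- eyes.capture(name): name is "scene" or "top" or "wrist"; returns the picture (420x560x3 uint8, red, green, blue); there is no depth.
- eyes.camera_params(name): a dict with "fx", "fy", "cx", "cy" (pixels), "k1" (the pictures are not rectified: a ray, as slopes to the right and down, at radius r is drawn at 1 + k1 r^2 times it, then the intrinsics apply), "extrinsics" (4x4, takes a point from world to camera coordinates). Camera axes: x right, y up, looking along -z (the intrinsics and any distortion apply to the point x, -y, -z); pixel columns grow to the right and rows downward; lengths in m; the calibration is good to about 2 mm. A picture is of the moment at which its call begins: read the wrist's pose just before it. camera_params takes no time and is no camera call; for the wrist camera it gives the pose at the moment of the call.
- ticket.job_done(): hands the job in; it is judged then, once.
The state is a dict: "time_s": time; "joint_pos": joint angles; "qvel": joint speeds; "tau": joint torques, N m; "position": TCP position; "ee_rot": TCP orientation; "contact_force": force on the tool from outside, world axes, zero at the start; "moment": the same for the moment, N m; "finger_gap": finger opening in m; "grasp_force": force on a finger pad.
Only numpy, scipy, OpenCV 4.12 (cv2) and the standard library are available. Lean on these libraries where they do the work, as an engineer would, in place of code of your own. Each camera call takes 0.05 s, during which the arm holds its last target. There are 200 camera calls.

TASK

Rub down the lead strip that lies in the joint between the glass sheets with the wooden fid, the pointed stick that stands nose up in the tool stand (so it has to be laid down and taken again to bring its nose down): slide the rounded nose lightly and slowly, a few centimetres a second, along the middle of the whole strip, down in the joint and touching the lead, from the end beside the wooden batten, round the bend, to the open end. Then lay the fid flat on the grey felt mat and let go. Leave the knife and everything else where they are.

Things in the scene. Friction and masses are not known exactly. Their poses are not given: they have to be found in the camera images.
- fid: wooden fid (rubbing stick), 165 mm long, 60 g: square handle 20 x 20 mm, 115 mm long, then a round nose tapering over 50 mm from 19 mm to a rounded end of 8 mm diameter. Origin: centre of the handle's blunt end; z runs along the stick to the nose, x and y are square to the handle's faces. It starts standing nose up in one of the stand's two sockets, 40 mm deep in it.
- fid_tip (a point): centre of the 8 mm ball that ends the nose, 161 mm from the fid's origin along its z; same axes as the fid
- fid_mid (a point): middle of the fid's square handle, 57.5 mm from its origin along z
- knife: lead knife standing in the stand's other socket: same handle (20 x 20 x 115 mm), but a flat steel blade 32 mm wide and 40 mm long on top; 170 mm tall; origin at the blunt end of the handle. Not to be used.
- stand: fixed wooden block 70 x 170 x 50 mm with two 26 mm square sockets, 40 mm deep, at y = -45 and +45 mm; origin at the centre of its underside
- board: fixed plywood board 220 x 220 x 12 mm on the table; origin at the centre of its underside, z up. A dark wooden batten 14 mm wide and 14 mm high runs across its +y edge. On it lie four glass sheets with a shallow joint between them that runs across the board in a flat V (from batten end to open end, along the board's -y).
- lead: flat grey lead strip 20 mm wide, about 160 mm long with one bend of 35 degrees in the middle, lying at the bottom of the joint between the glass sheets; its top is 15 mm above the table; same origin and axes as the board
- glass: the glass sheets either side of the lead strip, tops 18 mm above the table (3 mm above the lead); same origin and axes as the board
- mat: fixed grey felt mat 240 (x) x 180 (y) x 3 mm; origin at the centre of its underside
- mug: white mug, 80 mm wide, 90 mm tall, bystander; origin at the base
- bottle: clear bottle 60 mm wide, 150 mm tall, bystander; origin at the base
- tin: steel tin 64 mm wide, 60 mm tall, bystander; origin at the base
- tape: copper foil roll 90 mm wide, 24 mm tall, lying flat, bystander; origin at the base
- pliers: pliers lying flat, 150 mm long, 14 mm high, bystander; origin at the pivot
- square: flat wooden set square about 150 mm, 5 mm thick, bystander; origin at its corner
- offcut: clear glass offcut 90 x 70 x 6 mm lying flat, bystander; origin at the centre of its underside
- seam0 (a point): point 1 of 7 on the centre line of the lead strip's top face, the end beside the batten, 20 mm from it
- seam1 (a point): point 2 of 7 on the centre line of the lead strip's top face, 26 mm on from the last
- seam2 (a point): point 3 of 7 on the centre line of the lead strip's top face, 26 mm on from the last
- seam3 (a point): point 4 of 7 on the centre line of the lead strip's top face, the bend
- seam4 (a point): point 5 of 7 on the centre line of the lead strip's top face, 26 mm on from the last
- seam5 (a point): point 6 of 7 on the centre line of the lead strip's top face, 26 mm on from the last
- seam6 (a point): point 7 of 7 on the centre line of the lead strip's top face, the open end, farthest from the batten
Things that resemble listed ones, but are neither listed nor needed, are in the scene too. What is shaped like the fid but turquoise or yellow is not meant.

How it is judged:
By the outcome, as a careful person would: the job done as asked, in the order asked, and still so for the second after the job is handed in, with the robot touching nothing.
It also fails if it takes over 72 s, if anything falls off the work surface, if the arm or the gripper's body presses on something with over 40 N, if the wrist force passes 120 N, or if a joint passes its speed limit or range.

## Working session

There is one attempt and no reset: what is moved stays moved. The work goes in short steps, Python scripts to look and compute and a tool call to move; the robot and the scene stay as the last step left them, time stands still between calls to the robot, and variables do not carry over. Pictures are saved under pics/ and viewed, at most 10 in all, crops included, and the job is handed in when it is done.

Besides the shell and the picture viewer there is one more tool, called after "Emit:" in YAML: its name, and indented under it one key for each argument. move_arm: Moves the arm, as the interface text tells. Its arguments: {"type":"object","properties":{"moves":{"type":"array","items":{"type":"array","items":{"type":"array","items":{"type":"number"}}}},"hand":{"type":"number"},"newtons":{"type":"number"}},"required":["moves"]}

```bash
ls; mkdir -p pics
python3 - <<'E'
from workcell import readout, eyes
import cv2,numpy as np
print(readout.get_obs())
for n in ["scene","top"]:
    im=eyes.capture(n); p=eyes.camera_params(n); print(n,p)
    cv2.imwrite(f"pics/{n}0.png",im[:,:,::-1])
E
```

```text
pics
{'time_s': 0.0, 'joint_pos': array([-1.17764048,  0.33285121, -0.06468726,  1.46096643,  0.02161058,
        1.34988323, -0.08851369]), 'qvel': array([-0.00023857,  0.00041987, -0.00188197,  0.00022939, -0.00087858,
       -0.00017139, -0.00028139]), 'tau': array([-1.61606640e-03, -6.23277497e+01,  2.36715964e-02, -3.89902210e+01,
       -6.14076597e-02,  3.95386107e-02,  1.33779745e-04]), 'position': array([0.25229177, 0.57141316, 0.2387548 ]), 'ee_rot': array([ 2.06384849e-01,  9.78470641e-01, -6.98237959e-04, -1.05939101e-04]), 'contact_force': array([ 0.1363319 , -0.28121708, -0.18536862]), 'moment': array([-0.0018111 , -0.02041543, -0.02975752]), 'grasp_force': 0.0, 'finger_gap': 0.08702877000332268}
scene {'fx': 475.9469681222598, 'fy': 475.9469681222598, 'cx': 285.6013254068149, 'cy': 210.17970953409466, 'k1': 0.045766342922596674, 'extrinsics': array([[-0.73429132,  0.67873658, -0.01152838,  0.3740998 ],
       [-0.49002893, -0.51823253,  0.70093273,  0.1949468 ],
       [ 0.46977431,  0.52033806,  0.71313421, -1.43192672],
       [ 0.        ,  0.        ,  0.        ,  1.        ]])}
top {'fx': 419.94025387799815, 'fy': 419.94025387799815, 'cx': 293.9018059921586, 'cy': 209.32670238947844, 'k1': -0.09189678111104559, 'extrinsics': array([[ 0.0126267 , -0.99989762,  0.00673217,  0.03971231],
       [ 0.99583318,  0.01318292,  0.09023571, -0.52419973],
       [-0.09031522,  0.00556473,  0.99589768, -1.06402736],
       [ 0.        ,  0.        ,  0.        ,  1.        ]])}
```

View pics/scene0.png

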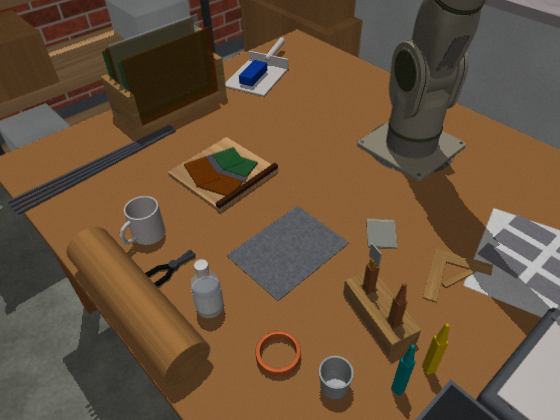

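View pics/top0.png

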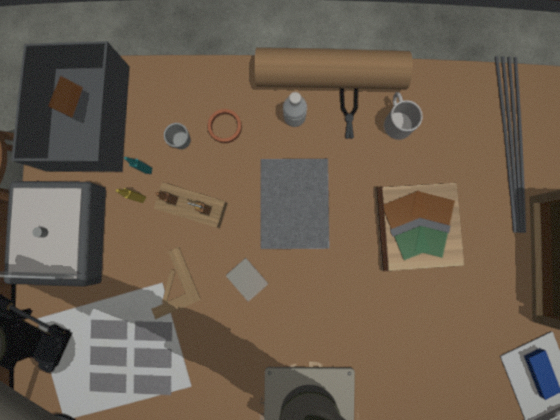

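Scene picture: the stand is at about (380,310), the knife with its flat blade at (372,270), the pointed brown fid at (398,305), and the look-alikes are turquoise (404,370) and yellow (437,350). In the top picture the fid is at about (168,197) and the knife at (200,207). The board is at (420,228) with its batten on the left edge at (382,228), and the mat is at (295,203). The fid is the brown pointed one, so I'll check it in a crop.

```bash
cat > h.py <<'E'
import cv2,numpy as np
from workcell import readout,eyes
P={n:eyes.camera_params(n) for n in("scene","top")}
def ray(n,u,v,p=None):
    p=p or P[n]; a=np.array([(u-p['cx'])/p['fx'],(v-p['cy'])/p['fy']]); b=a.copy()
    for _ in range(20): b=a/(1+p['k1']*(b@b))
    E=np.array(p['extrinsics']); R=E[:3,:3]
    return -R.T@E[:3,3], R.T@np.array([b[0],-b[1],-1])
def onz(n,u,v,z,p=None):
    o,d=ray(n,u,v,p); return o+d*(z-o[2])/d[2]
def tri(*obs):
    A=np.zeros((3,3));b=np.zeros(3)
    for n,u,v in obs:
        o,d=ray(n,u,v); d/=np.linalg.norm(d); M=np.eye(3)-np.outer(d,d); A+=M;b+=M@o
    return np.linalg.solve(A,b)
def proj(n,X,p=None):
    p=p or P[n]; E=np.array(p['extrinsics']); c=E[:3,:3]@X+E[:3,3]; a=np.array([c[0],-c[1]])/-c[2]; a=a*(1+p['k1']*(a@a))
    return a[0]*p['fx']+p['cx'],a[1]*p['fy']+p['cy']
def crop(im,x0,y0,w,h,s):
    c=cv2.resize(im[y0:y0+h,x0:x0+w],None,fx=s,fy=s,interpolation=cv2.INTER_CUBIC)
    for x in range(-(-x0//10)*10,x0+w,10):
        cv2.line(c,((x-x0)*s,0),((x-x0)*s,8),(255,255,255),1)
        if x%20==0: cv2.putText(c,str(x),((x-x0)*s,20),0,.4,(255,255,255),1)
    for y in range(-(-y0//10)*10,y0+h,10):
        cv2.line(c,(0,(y-y0)*s),(8,(y-y0)*s),(255,255,255),1)
        if y%20==0: cv2.putText(c,str(y),(10,(y-y0)*s),0,.4,(255,255,255),1)
    return c
E
python3 - <<'E'
from h import *
t=cv2.imread("pics/top0.png");s=cv2.imread("pics/scene0.png")
a=crop(t,148,175,80,56,5);b=crop(s,336,236,80,120,5)[:600]
m=np.zeros((600,800,3),np.uint8);m[:280,:400]=a;m[:600,400:]=b
m[290:570,:400]=cv2.resize(crop(t,375,175,100,100,4)[:, :],(400,400))[:280]
cv2.imwrite("pics/c1.png",m)
m=crop(t,370,172,100,105,5); cv2.imwrite("pics/c2.png",m)
E
```

```text
(no output)
```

View pics/c1.png

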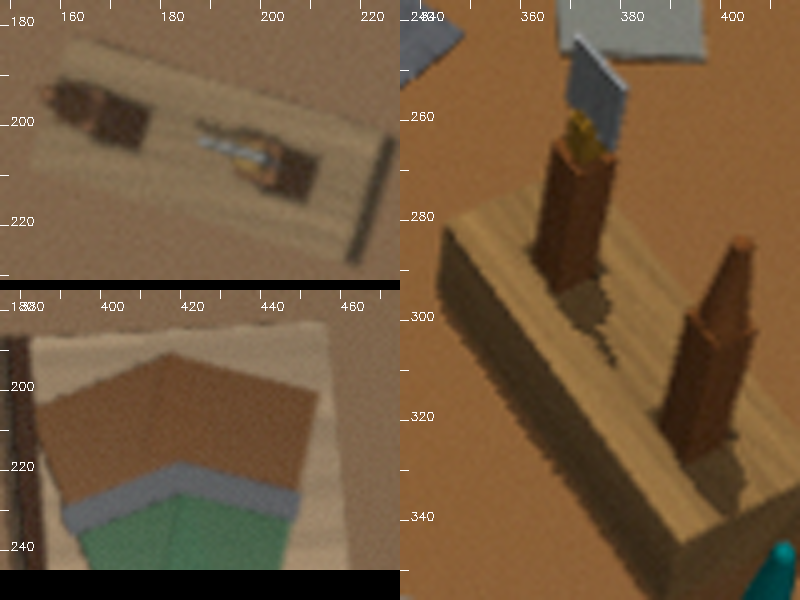

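View pics/c2.png

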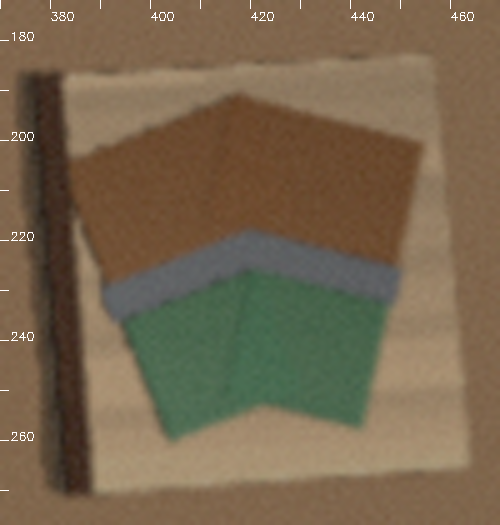

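The crop confirms it: the fid's brown pointed tip is at top (157,193.6) and scene (404,284), and the other socket holds the steel-bladed knife. In the top view the strip runs from (392.4,232) beside the batten, through the bend at (419.4,221.8), to the open end at (449,229).

Run:
```python
from h import *
np.set_printoptions(precision=4,suppress=True)
tip=tri(("top",157.3,193.8),("scene",404.3,284));print("tip",tip)
for u,v in[(165,183),(225.5,201.8),(217.5,227.2),(154.4,208)]: print("stand",onz("top",u,v,.05))
for u,v in[(392.4,232.2),(419.4,221.8),(449,229.2)]: print("lead",onz("top",u,v,.015))
for u,v in[(104,283),(120,320),(250,230),(245,268),(400,268),(390,305)]: print("leadedge",onz("top",u/5+370,v/5+172,.018))
for u,v in[(435,55),(468,465),(92,492),(62,73)]: print("board",onz("top",u/5+370,v/5+172,.012))
for u,v in[(260,158),(328,157.5),(330,248),(261,248)]: print("mat",onz("top",u,v,.003))
for u,v in[(240,280),(294,108),(223,126),(349,125)]: print("obst",onz("top",u,v,.0))
```

```text
tip [0.5415 0.3562 0.1722]
stand [0.5845 0.3774 0.05  ]
stand [0.5381 0.2202 0.05  ]
stand [0.4734 0.2387 0.05  ]
stand [0.5199 0.4021 0.05  ]
lead [ 0.4678 -0.2119  0.015 ]
lead [ 0.4958 -0.2841  0.015 ]
lead [ 0.4772 -0.3637  0.015 ]
leadedge [ 0.477  -0.2071  0.018 ]
leadedge [ 0.4578 -0.2154  0.018 ]
leadedge [ 0.5057 -0.2849  0.018 ]
leadedge [ 0.4857 -0.282   0.018 ]
leadedge [ 0.4865 -0.3654  0.018 ]
leadedge [ 0.467  -0.3597  0.018 ]
board [ 0.6013 -0.3896  0.012 ]
board [ 0.3831 -0.4032  0.012 ]
board [ 0.3682 -0.2017  0.012 ]
board [ 0.5882 -0.187   0.012 ]
mat [0.662  0.1387 0.003 ]
mat [ 0.666  -0.0431  0.003 ]
mat [ 0.4249 -0.0496  0.003 ]
mat [0.4227 0.1313 0.003 ]
obst [0.3384 0.185  0.    ]
obst [0.8025 0.0496 0.    ]
obst [0.7499 0.2413 0.    ]
obst [ 0.7574 -0.1002  0.    ]
```

Emit:
move_arm:
  moves:
    - [[-44,-10,0,0.15],[-88,-20,0,0.3],[-132,-31,0,0.45],[-176,-41,0,0.6],[-220,-51,0,0.75],[-264,-61,0,0.9],[-308,-72,0,1.05],[-352,-82,0,1.2]]
  hand: 0.7

```text
time_s: 0.9
position: [0.5424, 0.3531, 0.2393]
ee_rot: [0.725, 0.689, -0.0, -0.0]
contact_force: [0.6, -0.5, -0.7]
finger_gap: 0.061
grasp_force: 0.0
```

```bash
cat >> h.py <<'E'
from scipy.spatial.transform import Rotation as Ro
def go(x,y,z,yang=None,p=None,q=None):
    "shift in tool axes (mm) and turn to world x,y,z with tool y at world angle yang (deg, mod 180)"
    o=readout.get_obs(); R=Ro.from_quat(o['ee_rot']).as_matrix()
    d=R.T@(np.array([x,y,z])-o['position'])*1e3
    a=np.degrees(np.arctan2(R[1,1],R[0,1])); t=0
    if yang is not None: t=np.radians(-((yang-a+90)%180-90))
    print("pos",o['position'].round(4),"yang %.2f j7 %.2f t %.2f"%(a,o['joint_pos'][6],o['time_s']),"F",o['contact_force'].round(2),"-> shift",d.round(1),"turn %.3f"%t)
E
python3 -c "
from h import *
go(.5415,.3545,.24,-16.2)"
```

```text
pos [0.5424 0.3531 0.2393] yang -2.92 j7 -0.63 t 0.90 F [ 0.58 -0.49 -0.66] -> shift [ 1.3 -1.  -0.7] turn 0.232
```

Emit:
move_arm:
  moves:
    - [[1,-1,0,0.12],[1,-1,0,0.232],[1,-1,0,0.232]]

```text
time_s: 1.2
position: [0.5403, 0.3554, 0.239]
ee_rot: [0.799, 0.602, -0.0, 0.0]
contact_force: [0.7, 1.2, 0.4]
finger_gap: 0.0612
grasp_force: 0.0
```

Run:
```python
from h import *
go(.5415,.3545,.127,-16.2)
p=eyes.camera_params("wrist"); im=eyes.capture("wrist"); np.save("w1.npy",im)
c=np.ascontiguousarray(im[:,:,::-1])
cv2.imwrite("pics/w1.png",c)
print(p['fx'],p['k1'],"tip exp",proj("wrist",np.array([.5415,.3545,.171]),p),"TCP axis at .171", proj("wrist",np.array([*readout.get_obs()['position'][:2],.171]),p), "handle top",proj("wrist",np.array([.5415,.3545,.125]),p))
s=readout.get_obs()['position'][:2]
```

```text
pos [0.5403 0.3554 0.239 ] yang -15.99 j7 -0.85 t 1.20 F [0.73 1.23 0.36] -> shift [ -0.5   1.5 112. ] turn 0.004
306.22331732836864 -0.031220412307546345 tip exp (np.float64(277.5680080522708), np.float64(228.90025902732782)) TCP axis at .171 (np.float64(275.29331982475327), np.float64(227.92081614111623)) handle top (np.float64(277.39979219435384), np.float64(211.87592287231902))
```

View pics/w1.png

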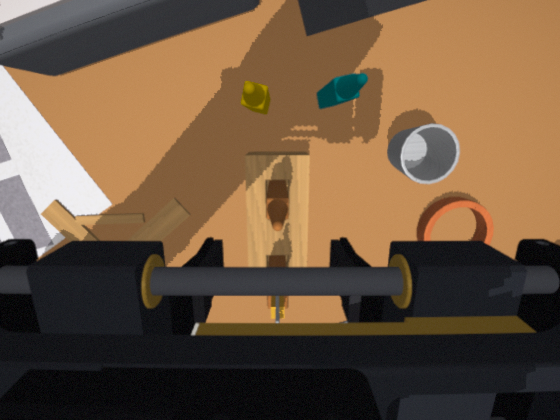

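The wrist view shows the fid's tip at (277,230), where I expected it, between the open jaws. The stand's edges run parallel to the tool axis and the knife at (277,310) is clear. Descending to grip.

Emit:
move_arm:
  moves:
    - [[0,1,35,0],[0,1.5,70,0],[0,1.5,95,0],[0,1.5,110,0],[0,1.5,110,0]]

```text
time_s: 1.75
position: [0.5407, 0.3548, 0.1275]
ee_rot: [0.797, 0.604, -0.002, 0.0]
contact_force: [0.5, -0.7, 0.3]
finger_gap: 0.0608
grasp_force: 0.0
```

Emit:
move_arm:
  moves:
    - [[0,0,0,0],[0,0,0,0],[0,0,0,0],[0,0,0,0],[0,0,0,0]]
  hand: 0
  newtons: 15

```text
time_s: 2.25
position: [0.542, 0.3554, 0.1301]
ee_rot: [0.798, 0.603, 0.0, -0.0]
contact_force: [-0.2, 0.3, 0.1]
finger_gap: 0.0288
grasp_force: 0.0
```

Emit:
move_arm:
  moves:
    - [[0,0,0,0],[0,0,0,0],[0,0,0,0]]

```text
time_s: 2.55
position: [0.5418, 0.3553, 0.1297]
ee_rot: [0.798, 0.603, 0.0, -0.0]
contact_force: [-0.3, -0.1, 1.0]
finger_gap: 0.0197
grasp_force: 15.0
```

Emit:
move_arm:
  moves:
    - [[0,0,-20,0],[0,0,-50,0],[0,0,-90,0],[0,0,-130,0],[0,0,-170,0],[0,0,-190,0],[0,0,-190,0]]

```text
time_s: 3.25
position: [0.5428, 0.3556, 0.3231]
ee_rot: [0.798, 0.603, 0.003, -0.0]
contact_force: [-0.3, -0.6, 0.1]
finger_gap: 0.0197
grasp_force: 15.0
```

```bash
python3 -c "
from h import *
go(.455,.044,.25,-90)"
```

```text
pos [0.5428 0.3556 0.3231] yang -15.88 j7 -0.85 t 3.25 F [-0.26 -0.61  0.13] -> shift [-324.1    0.6   71.7] turn 1.294
```

Emit:
move_arm:
  moves:
    - [[-25,-35,0,0.14],[-65,-50,0,0.28],[-110,-50,0,0.42],[-155,-50,0,0.57],[-200,-40,0,0.71],[-245,-25,5,0.86],[-285,-10,30,1.0],[-324,0,70,1.14]]

```text
time_s: 4.05
position: [0.4537, 0.046, 0.2539]
ee_rot: [0.997, 0.073, 0.001, -0.001]
contact_force: [1.5, -0.2, -2.5]
finger_gap: 0.0195
grasp_force: 15.0
```

Emit:
move_arm:
  moves:
    - [[0,0,20,0.15],[0,0,45,0.15],[0,0,70,0.15],[0,0,90,0.15],[0,0,100,0.15],[0,0,100,0.15],[0,0,100,0.15]]

```text
time_s: 4.75
position: [0.4535, 0.0484, 0.1547]
ee_rot: [1.0, 0.002, 0.0, 0.0]
contact_force: [-0.4, 0.9, -1.1]
finger_gap: 0.0197
grasp_force: 15.0
```

```bash
python3 -c "
from h import *
go(.455,.044,.125,-90)"
```

```text
pos [0.4535 0.0484 0.1547] yang -89.78 j7 -1.76 t 4.75 F [-0.4   0.87 -1.06] -> shift [ 1.5  4.4 29.7] turn 0.004
```

Emit:
move_arm:
  moves:
    - [[1,4,10,0],[1,4,20,0],[1,4,26,0],[1,4,29,0],[1,4,31,0],[1,4,32.5,0],[1,4,32.5,0]]

```text
time_s: 5.45
position: [0.4551, 0.0445, 0.1226]
ee_rot: [1.0, 0.002, 0.001, -0.0]
contact_force: [-0.6, -0.4, 5.1]
finger_gap: 0.02
grasp_force: 15.0
```

Emit:
move_arm:
  moves:
    - [[0,0,0,0],[9,0,0,0],[19,0,1,0],[28,0,3,0],[38,0,5,0],[47,0,8,0],[56,0,12,0],[56,0,12,0]]
  newtons: 4

```text
time_s: 6.25
position: [0.5113, 0.0445, 0.1091]
ee_rot: [1.0, 0.002, -0.0, 0.0]
contact_force: [1.5, 0.9, 1.7]
finger_gap: 0.0201
grasp_force: 4.0
```

Run:
```python
from h import *
s=eyes.capture("scene")[:,:,::-1];t=eyes.capture("top")[:,:,::-1]
go(.455,.044,.1226)
m=np.hstack([crop(s,220,150,130,150,3),crop(t,235,140,130,150,3)]); cv2.imwrite("pics/c3.png",m)
```

```text
pos [0.5103 0.0444 0.1095] yang -89.80 j7 -1.62 t 6.35 F [-0.07 -0.19 -0.63] -> shift [-55.3   0.2 -13.1] turn 0.000
```

View pics/c3.png

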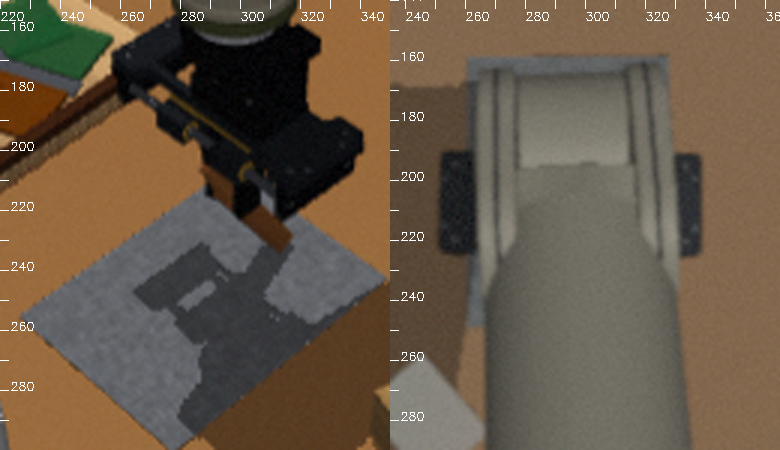

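The scene crop shows the fid tilted in the jaws, with the blunt end at about (313,230) and the nose side at (293,207). I'll compare that with the model.

Run:
```python
from h import *
for z in (.003,.01,.02,.03,.05): print(z,onz("scene",313,230,z), proj("scene",np.array([.465,.044,z])))
P=np.array([.5105,.0445,.0985]);print(proj("scene",P))
for th in(20,30,40,50,60,70):
    s,c=np.sin(np.radians(th)),np.cos(np.radians(th)); print(th,proj("scene",P-np.array([s,0,c])*.109),proj("scene",P+np.array([s,0,c])*.05))
```

```text
0.003 [0.4567568  0.04411986 0.003     ] (np.float64(310.63035100062086), np.float64(231.6564842979742))
0.01 [0.46138873 0.04845092 0.01      ] (np.float64(310.7030911923743), np.float64(229.77310560197674))
0.02 [0.46800577 0.05463813 0.02      ] (np.float64(310.80813660625455), np.float64(227.05497714571314))
0.03 [0.47462281 0.06082535 0.03      ] (np.float64(310.9145363826498), np.float64(224.30383875047806))
0.05 [0.48785689 0.07319979 0.05      ] (np.float64(311.1315089178704), np.float64(218.69999248413032))
(np.float64(297.8662872168205), np.float64(214.17922366807232))
20 (np.float64(308.3651848242299), np.float64(235.30150766940082)) (np.float64(292.45073246157835), np.float64(203.28208359435104))
30 (np.float64(313.33448840845074), np.float64(229.63209196283884)) (np.float64(289.86283122714565), np.float64(206.18307561198318))
40 (np.float64(317.8628846439755), np.float64(223.5388758808634)) (np.float64(287.5257983129972), np.float64(209.33909680836013))
50 (np.float64(321.84424819616305), np.float64(217.16343576025704)) (np.float64(285.5189008732674), np.float64(212.64273911032222))
60 (np.float64(325.18027968527633), np.float64(210.65347290725992)) (np.float64(283.9086804198986), np.float64(215.98156260505044))
70 (np.float64(327.781113570532), np.float64(204.16288232798567)) (np.float64(282.7462201093168), np.float64(219.24309483347994))
```

Emit:
move_arm:
  moves:
    - [[9,0,4,0],[17,0,9,0],[25,0,15,0],[31,0,21,0],[37,0,28,0],[43,0,36,0],[48,0,44,0],[53,0,52,0]]

```text
time_s: 7.15
position: [0.5634, 0.0447, 0.0568]
ee_rot: [1.0, 0.002, -0.0, 0.0]
contact_force: [-0.2, -0.6, 0.2]
finger_gap: 0.0201
grasp_force: 4.0
```

Emit:
move_arm:
  moves:
    - [[4,0,8,0],[7,0,17,0],[8,0,23,0],[9,0,28,0],[9,0,30,0],[9,0,30,0]]

```text
time_s: 7.75
position: [0.5722, 0.0448, 0.0276]
ee_rot: [1.0, 0.002, -0.0, -0.0]
contact_force: [0.2, 0.6, -1.0]
finger_gap: 0.0195
grasp_force: 4.0
```

Emit:
move_arm:
  moves:
    - [[0,0,0,0],[0,0,0,0],[0,0,0,0],[0,0,-20,0],[0,0,-60,0],[-30,0,-100,0],[-70,0,-120,0],[-70,0,-120,0]]
  hand: 0.5

```text
time_s: 8.55
position: [0.5007, 0.0446, 0.151]
ee_rot: [1.0, 0.002, 0.002, -0.002]
contact_force: [1.4, -0.4, -0.1]
finger_gap: 0.0433
grasp_force: 0.0
```

Run:
```python
from h import *
go(.48,.044,.15)
p=eyes.camera_params("wrist"); im=eyes.capture("wrist"); s=eyes.capture("scene")
import pickle; pickle.dump(p,open("pw2","wb"))
m=np.zeros((420,800,3),np.uint8); m[:,:560]=im[:,:,::-1]; m[:,560:]=crop(np.ascontiguousarray(s[:,:,::-1]),250,160,80,140,3)
cv2.imwrite("pics/w2.png",m)
```

```text
pos [0.5007 0.0446 0.151 ] yang -89.81 j7 -1.66 t 8.55 F [ 1.39 -0.38 -0.08] -> shift [-20.7   0.5   0.9] turn 0.000
```

View pics/w2.png

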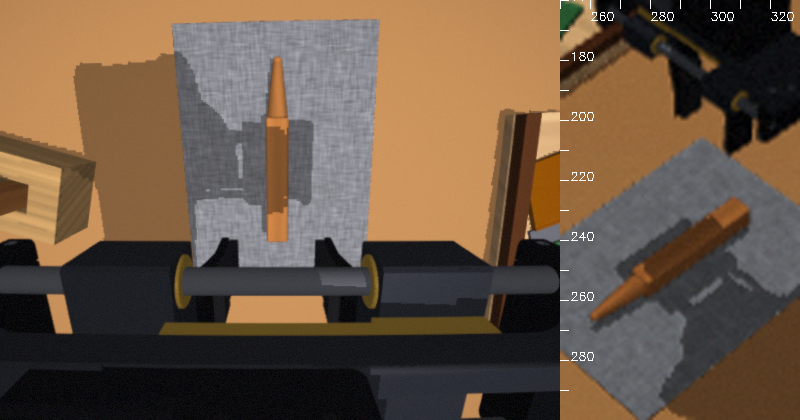

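The fid lies flat on the mat with its nose toward +x: in the wrist view the tip is at (277,57) and the blunt end at (277,241).

Run:
```python
from h import *
import pickle; p=pickle.load(open("pw2","rb"))
a=onz("w",277.5,57,.013,p);b=onz("w",277.5,241,.023,p);print(a,b,np.linalg.norm((a-b)[:2]),"handle left/right",onz("w",266,180,.023,p),onz("w",288,180,.023,p))
for q in((747,203),(722,200),(749,219),(591,318)): print(onz("scene",250+(q[0]-560)/3,160+q[1]/3,.023 if q[0]>700 else .013))
go(b[0]+.022,.044,.0225,-90)
```

```text
[0.63012894 0.04537757 0.013     ] [0.4676005  0.04463686 0.023     ] 0.16253013011452228 handle left/right [0.52603499 0.05525154 0.023     ] [0.52612202 0.03545298 0.023     ]
[0.46570859 0.04990944 0.023     ]
[0.4782748  0.03346521 0.023     ]
[0.47695408 0.06344102 0.023     ]
[0.63138508 0.04597236 0.013     ]
pos [0.5024 0.0451 0.1487] yang -89.74 j7 -1.66 t 8.65 F [ 0.96 -0.3  -0.18] -> shift [-13.1   1.4 126.2] turn 0.005
```

Emit:
move_arm:
  moves:
    - [[-6,0,40,0],[-12,0,80,0],[-12.5,0,105,0],[-12.5,0,118,0],[-12.5,0,124,0],[-12.5,0,124,0]]

```text
time_s: 9.25
position: [0.4902, 0.0442, 0.0235]
ee_rot: [1.0, 0.002, -0.0, 0.0]
contact_force: [0.4, -0.6, 0.5]
finger_gap: 0.0435
grasp_force: 0.0
```

Emit:
move_arm:
  moves:
    - [[0,0,0,0],[0,0,0,0],[0,0,0,0],[0,0,0,0],[0,0,0,0],[0,0,0,0]]
  hand: 0
  newtons: 4

```text
time_s: 9.85
position: [0.4902, 0.0447, 0.0242]
ee_rot: [1.0, 0.002, 0.0, -0.0]
contact_force: [-1.5, 0.7, 5.1]
finger_gap: 0.0199
grasp_force: 4.0
```

Emit:
move_arm:
  moves:
    - [[0,0,-10,0],[0,0,-40,0],[0,0,-85,0],[0,0,-130,0],[0,0,-160,0],[0,0,-160,0],[0,0,-160,0]]
  newtons: 3

```text
time_s: 10.55
position: [0.4898, 0.0445, 0.1842]
ee_rot: [1.0, 0.002, 0.0, -0.0]
contact_force: [-0.8, -0.3, -0.9]
finger_gap: 0.02
grasp_force: 3.0
```

Run:
```python
from h import *
go(.49,.0445,.15)
p=eyes.camera_params("wrist"); im=eyes.capture("wrist"); s=eyes.capture("scene")
import pickle; pickle.dump(p,open("pw3","wb"))
m=np.zeros((420,800,3),np.uint8); m[:,:560]=im[:,:,::-1]; m[:,560:]=crop(np.ascontiguousarray(s[:,:,::-1]),255,130,80,140,3)
cv2.imwrite("pics/w3.png",m)
```

```text
pos [0.4898 0.0445 0.1842] yang -89.78 j7 -1.70 t 10.55 F [-0.77 -0.26 -0.94] -> shift [ 0.2  0.1 34.2] turn 0.000
```

View pics/w3.png

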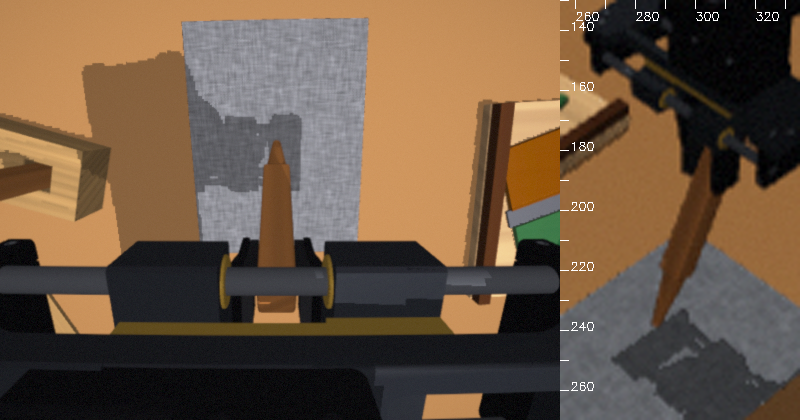

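The nose now hangs down, tilted. The tip is at wrist (277,140) and scene (286.3,238).

Run:
```python
from h import *
import pickle; P["wrist"]=pickle.load(open("pw3","rb"))
t=tri(("wrist",277.3,140),("scene",286.3,238)); print(t, t-readout.get_obs()['position'])
for th in range(30,90,10):
    s,c=np.sin(np.radians(th)),np.cos(np.radians(th)); X=np.array([.4898,.0445,.173])+.141*np.array([c,0,-s]); print(th,X.round(3),proj("wrist",X),proj("scene",X))
```

```text
[0.54913636 0.04512084 0.04588187] [ 0.06013409  0.00075276 -0.13680881]
30 [0.612 0.044 0.103] (np.float64(278.1267585725163), np.float64(49.89184389606493)) (np.float64(264.62032084629396), np.float64(235.66790509885305))
40 [0.598 0.044 0.082] (np.float64(277.92063106170764), np.float64(76.71240577266488)) (np.float64(269.74444308253493), np.float64(238.37496938606003))
50 [0.58  0.044 0.065] (np.float64(277.74014058570344), np.float64(102.67619406391167)) (np.float64(275.70597162220105), np.float64(239.44369257102872))
60 [0.56  0.044 0.051] (np.float64(277.5799541260058), np.float64(127.88963477240955)) (np.float64(282.29416311492446), np.float64(238.9349297364008))
70 [0.538 0.044 0.041] (np.float64(277.43600684432073), np.float64(152.5137054388387)) (np.float64(289.30496884894364), np.float64(236.9433001940643))
80 [0.514 0.044 0.034] (np.float64(277.30517229838733), np.float64(176.73659923032062)) (np.float64(296.545586885677), np.float64(233.58713202873935))
```

Run:
```python
from h import *
np.set_printoptions(precision=4,suppress=True)
from scipy.optimize import least_squares
def pts(n,box,z=.0165):
    im=cv2.imread(f"pics/{n}0.png"); h=cv2.cvtColor(im,cv2.COLOR_BGR2HSV)
    m=((h[...,1]<60)&(h[...,2]<140)&(h[...,2]>60)).astype(np.uint8); k=np.zeros_like(m); x0,y0,x1,y1=box; k[y0:y1,x0:x1]=1; m&=k
    nl,l,st,_=cv2.connectedComponentsWithStats(m); i=1+np.argmax(st[1:,4]); ys,xs=np.where(l==i); print(n,st[i])
    return np.array([onz(n,x,y,z)[:2] for x,y in zip(xs,ys)])
for n,box in(("top",(385,210,455,242)),("scene",(190,145,255,190))):
    X=pts(n,box)
    b=np.radians(-86.3); u0=lambda a:np.array([np.cos(a+np.radians(17.5)),np.sin(a+np.radians(17.5))]); u1=lambda a:np.array([np.cos(a-np.radians(17.5)),np.sin(a-np.radians(17.5))])
    def res(p):
        d=X-p[:2]; a=u0(p[2]);c=u1(p[2]); mid=(a+c); first=d@mid<0
        n0=np.array([-a[1],a[0]]);n1=np.array([-c[1],c[0]])
        return np.where(first,d@n0,d@n1)
    r=least_squares(res,[.4958,-.2841,b],loss='soft_l1',f_scale=.01); p=r.x; d=X-p[:2]
    print(n,"bend",p[:2],"ang",np.degrees(p[2]),"ends",np.percentile(d@u0(p[2]),.7),np.percentile(d@u1(p[2]),99.3))
    for s in(-78,78): print(p[:2]+s/1e3*(u0(p[2]) if s<0 else u1(p[2])))
go(.4678-.058,-.212,.215)
```

```text
top [390 218  61  24 511]
top bend [ 0.496  -0.2854] ang -85.9801874178192 ends -0.08284319563428853 0.08007158492075642
[ 0.4674 -0.2129]
[ 0.4778 -0.3613]
scene [207 155  40  27 218]
scene bend [ 0.4974 -0.2857] ang -85.96388924274571 ends -0.08215968006572512 0.07824761947219228
[ 0.4688 -0.2131]
[ 0.4792 -0.3615]
pos [0.489  0.0444 0.1827] yang -89.78 j7 -1.70 t 10.65 F [-0.67 -0.07 -1.53] -> shift [-80.2 256.1 -32. ] turn 0.000
```

Emit:
move_arm:
  moves:
    - [[0,0,-10,0],[0,0,-20,0],[0,0,-30,0]]
  newtons: 40

```text
time_s: 10.95
position: [0.4899, 0.0444, 0.2146]
ee_rot: [1.0, 0.002, -0.0, 0.0]
contact_force: [-0.2, -0.2, 0.1]
finger_gap: 0.0199
grasp_force: 40.0
```

Emit:
move_arm:
  moves:
    - [[-14,45,0,0],[-28,90,0,0],[-42,135,0,0],[-56,180,0,0],[-70,225,0,0],[-80,257,0,0],[-80,257,25,0],[-80,257,40,0]]

```text
time_s: 11.75
position: [0.4104, -0.2139, 0.1736]
ee_rot: [1.0, 0.001, 0.0, -0.0]
contact_force: [-0.7, 0.6, 0.1]
finger_gap: 0.0198
grasp_force: 40.0
```

Emit:
move_arm:
  moves:
    - [[0,0,0,0],[0,0,0,0]]

```text
time_s: 11.95
position: [0.4111, -0.2129, 0.1745]
ee_rot: [1.0, 0.002, 0.0, 0.0]
contact_force: [0.3, 0.0, 0.3]
finger_gap: 0.0199
grasp_force: 40.0
```

Run:
```python
from h import *
go(.468-.058,-.213,.1735)
p=eyes.camera_params("wrist"); im=eyes.capture("wrist"); s=eyes.capture("scene"); t=eyes.capture("top")
import pickle; pickle.dump(p,open("pw4","wb"))
m=np.zeros((600,800,3),np.uint8); m[:400,:400]=crop(np.ascontiguousarray(im[:,:,::-1]),200,80,160,200,2)[:400,:320].shape and cv2.copyMakeBorder(crop(np.ascontiguousarray(im[:,:,::-1]),200,80,160,200,2),0,0,0,80,cv2.BORDER_CONSTANT)
m[:600,400:]=crop(np.ascontiguousarray(s[:,:,::-1]),185,70,100,150,4)
cv2.imwrite("pics/w4.png",m)
np.save("w4.npy",im)
```

```text
pos [ 0.4111 -0.2129  0.1745] yang -89.78 j7 -1.18 t 11.95 F [0.26 0.02 0.32] -> shift [-1.1  0.1  1. ] turn 0.000
```

View pics/w4.png

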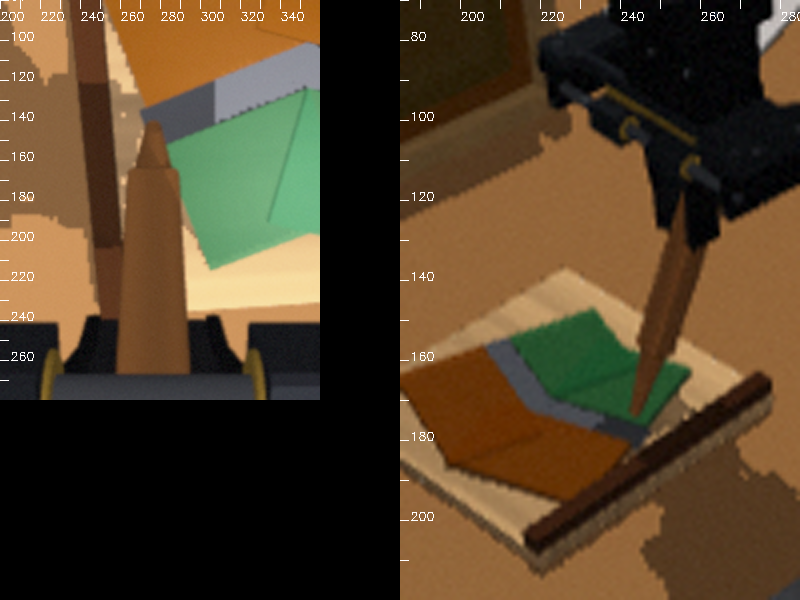

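The tip hangs over the strip's start: wrist (276.5,141), scene (244,174). In the wrist view the strip's end corners are at (270,135) and (284,152.5).

Run:
```python
from h import *
import pickle; P["wrist"]=pickle.load(open("pw4","rb"))
np.set_printoptions(precision=4,suppress=True)
t=tri(("wrist",276.5,141),("scene",244,174.3)); print("tip",t,t-np.array([.4111,-.2129,.1745]))
print(proj("wrist",t),proj("scene",t))
for th in(60,65,70):
    s,c=np.sin(np.radians(th)),np.cos(np.radians(th)); X=np.array([.4111,-.2129,.1635])+.141*np.array([c,0,-s]); print(th,X,proj("wrist",X),proj("scene",X))
for u,v in((270,135),(284,152.5)): print(onz("wrist",u,v,.0165))
# strip mask in wrist
im=np.load("w4.npy");h=cv2.cvtColor(im,cv2.COLOR_RGB2HSV)
for v in(110,120,125): 
    r=[x for x in range(285,420) if h[v,x,1]<60]; print(v,r[0] if r else 0,r[-1] if r else 0)
for u in (300,320,340,360,380,400):
    r=[y for y in range(85,150) if h[y,u,1]<50]; 
    if r: a,b=onz("wrist",u,r[0]-.5,.0165),onz("wrist",u,r[-1]+.5,.0165); print(u,r[0],r[-1],(a+b)/2)
```

```text
tip [ 0.469  -0.2117  0.0326] [ 0.0579  0.0012 -0.1419]
(np.float64(275.9455808316758), np.float64(141.84448269778957)) (np.float64(243.66768554615794), np.float64(174.34748576412716))
60 [ 0.4816 -0.2129  0.0414] (np.float64(277.3834591240517), np.float64(127.7469058073697)) (np.float64(239.52032077635383), np.float64(173.8032644534114))
65 [ 0.4707 -0.2129  0.0357] (np.float64(277.3095847205163), np.float64(140.12859223847283)) (np.float64(242.81700858110065), np.float64(173.56107329671937))
70 [ 0.4593 -0.2129  0.031 ] (np.float64(277.2398571509418), np.float64(152.3849039125384)) (np.float64(246.1695690769081), np.float64(172.97853964456442))
[ 0.4747 -0.2059  0.0165]
[ 0.458  -0.2195  0.0165]
110 331 388
120 307 419
125 295 419
300 124 144 [ 0.4756 -0.2348  0.0165]
320 115 136 [ 0.4837 -0.2537  0.0165]
340 107 128 [ 0.4912 -0.2725  0.0165]
360 103 124 [ 0.495  -0.2913  0.0165]
380 109 130 [ 0.4897 -0.3108  0.0165]
400 114 135 [ 0.4852 -0.3306  0.0165]
```

Emit:
move_arm:
  moves:
    - [[0,0,6,0],[0,0,12,0],[0,0,15,0],[0,0,16.5,0],[0,0,17.5,0],[0,0,17.5,0],[0,0,17.5,0]]

```text
time_s: 12.8
position: [0.4109, -0.2129, 0.1563]
ee_rot: [1.0, 0.002, 0.0, -0.0]
contact_force: [-0.5, 0.2, -0.6]
finger_gap: 0.0194
grasp_force: 40.0
```

Emit:
move_arm:
  moves:
    - [[0,0,0.4,0],[0,0,0.8,0],[0,0,0.8,0]]

```text
time_s: 13.1
position: [0.4108, -0.2128, 0.1554]
ee_rot: [1.0, 0.002, -0.0, -0.0]
contact_force: [-0.2, 0.5, -0.6]
finger_gap: 0.0196
grasp_force: 40.0
```

Emit:
move_arm:
  moves:
    - [[0,0,0.4,0],[0,0,0.8,0],[0,0,0.8,0]]

```text
time_s: 13.4
position: [0.4108, -0.2128, 0.1546]
ee_rot: [1.0, 0.002, -0.0, -0.0]
contact_force: [0.9, -0.0, -0.1]
finger_gap: 0.0194
grasp_force: 40.0
```

Emit:
move_arm:
  moves:
    - [[0,0,0.3,0],[0,0,0.6,0],[0,0,0.6,0]]

```text
time_s: 13.7
position: [0.4109, -0.2129, 0.1542]
ee_rot: [1.0, 0.002, 0.0, -0.0]
contact_force: [-1.8, -0.7, 3.9]
finger_gap: 0.0195
grasp_force: 40.0
```

Emit:
move_arm:
  moves:
    - [[0.9,2.2,0,0],[2.1,5.2,0,0],[3.4,8.5,0,0],[4.7,11.8,0,0],[6,15,0,0],[7.3,18.3,0,0],[8.6,21.6,0,0],[9.9,24.9,0,0]]

```text
time_s: 14.5
position: [0.4209, -0.2379, 0.1541]
ee_rot: [1.0, 0.002, -0.0, -0.0]
contact_force: [-0.5, 3.3, 3.4]
finger_gap: 0.0194
grasp_force: 40.0
```

Emit:
move_arm:
  moves:
    - [[1.3,3.3,0,0],[2.6,6.5,0,0],[3.9,9.8,0,0],[5.2,13.1,0,0],[6.5,16.4,0,0],[7.8,19.6,0,0],[9.1,22.9,0,0],[10.4,26.2,0,0]]

```text
time_s: 15.3
position: [0.4314, -0.2641, 0.1541]
ee_rot: [1.0, 0.002, -0.0, -0.0]
contact_force: [-1.4, 3.1, 3.4]
finger_gap: 0.0196
grasp_force: 40.0
```

```bash
python3 -c "
from h import *
go(.4108+.029,-.2129-.073,.1542)"
```

```text
pos [ 0.4314 -0.2641  0.1541] yang -89.78 j7 -0.95 t 15.30 F [-1.4   3.11  3.39] -> shift [ 8.3 21.8 -0.1] turn 0.000
```

Emit:
move_arm:
  moves:
    - [[1.4,3.5,0,0],[2.8,7,0,0],[4.2,10.6,0,0],[5.6,14.2,0,0],[7,18,0,0],[8.3,21.6,0,0],[7.6,24.9,0,0],[6.8,28.3,0,0]]

```text
time_s: 16.1
position: [0.4384, -0.2927, 0.1541]
ee_rot: [1.0, 0.002, 0.0, 0.0]
contact_force: [0.8, 1.5, 1.4]
finger_gap: 0.0196
grasp_force: 40.0
```

Emit:
move_arm:
  moves:
    - [[-0.8,3.3,0,0],[-1.6,6.6,0,0],[-2.4,9.9,0,0],[-3.2,13.2,0,0],[-4,16.5,0,0],[-4.8,19.8,0,0],[-5.6,23.1,0,0],[-6.4,26.4,0,0]]

```text
time_s: 16.9
position: [0.4319, -0.3188, 0.1541]
ee_rot: [1.0, 0.002, 0.0, -0.0]
contact_force: [1.2, 2.3, 1.8]
finger_gap: 0.0198
grasp_force: 40.0
```

Run:
```python
from h import *
go(.4778-.0557,-.3614-.001,.1541)
im=eyes.capture("wrist"); np.save("w5.npy",im); h=cv2.cvtColor(im,cv2.COLOR_RGB2HSV)
import pickle; p=eyes.camera_params("wrist"); pickle.dump(p,open("pw5","wb"))
cv2.imwrite("pics/w5.png",crop(np.ascontiguousarray(im[:,:,::-1]),180,60,200,140,4))
# grey strip columns ahead
for u in range(285,345,10):
    r=[y for y in range(85,190) if h[y,u,1]<50]
    if r: a,b=onz("w",u,r[0]-.5,.0165,p),onz("w",u,r[-1]+.5,.0165,p); print(u,r[0],r[-1],((a+b)/2).round(4))
```

```text
pos [ 0.4319 -0.3188  0.1541] yang -89.78 j7 -0.79 t 16.90 F [1.19 2.29 1.76] -> shift [-10.   43.6  -0. ] turn 0.000
285 135 156 [ 0.4865 -0.3264  0.0165]
295 138 158 [ 0.4843 -0.3355  0.0165]
305 140 161 [ 0.4821 -0.3447  0.0165]
315 143 164 [ 0.4794 -0.3539  0.0165]
325 145 166 [ 0.4777 -0.3631  0.0165]
```

View pics/w5.png

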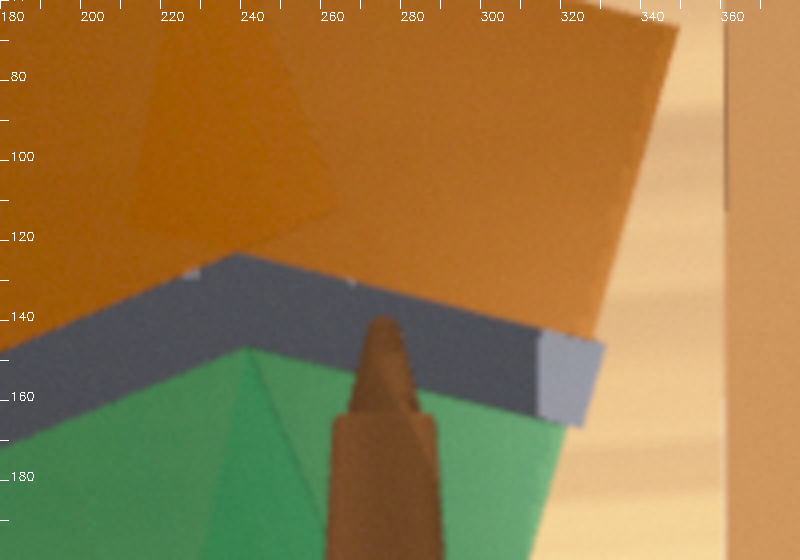

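The tip at (276,139) sits in the joint and on the grey lead, nearly on its middle; the strip's open end is at (328,155). That makes all ten pictures. I'll go on to the end with slightly more pressure.

Emit:
move_arm:
  moves:
    - [[-0.7,3.2,0.1,0],[-1.5,6.5,0.2,0],[-2.2,9.8,0.2,0],[-3,13.1,0.2,0],[-3.7,16.4,0.2,0],[-4.4,19.7,0.2,0],[-5.2,23,0.2,0],[-5.9,26.3,0.2,0]]

```text
time_s: 17.75
position: [0.4261, -0.3451, 0.1538]
ee_rot: [1.0, 0.002, -0.0, -0.0]
contact_force: [0.7, 3.6, 3.0]
finger_gap: 0.0196
grasp_force: 40.0
```

Emit:
move_arm:
  moves:
    - [[-0.8,3.3,0,0],[-1.5,6.6,0,0],[-2.3,9.9,0,0],[-3,13.2,0,0],[-3.7,16,0,0],[-4.1,18,0,0],[-4.2,18.4,0,0],[-4.2,18.4,0,0]]

```text
time_s: 18.55
position: [0.4219, -0.3637, 0.1539]
ee_rot: [1.0, 0.002, 0.0, 0.0]
contact_force: [0.6, 0.4, 2.5]
finger_gap: 0.02
grasp_force: 40.0
```

Emit:
move_arm:
  moves:
    - [[0,0,-15,0],[0,0,-45,0],[0,0,-70,0],[10,-30,-70,0],[26,-75,-70,0],[43,-120,-70,0],[59,-165,-70,0],[75,-210,-70,0]]

```text
time_s: 19.35
position: [0.4963, -0.1515, 0.2248]
ee_rot: [1.0, 0.002, 0.0, 0.0]
contact_force: [0.7, -0.6, -0.2]
finger_gap: 0.0195
grasp_force: 40.0
```

Emit:
move_arm:
  moves:
    - [[16,-45,0,0],[32,-90,0,0],[48,-135,0,0],[62,-175,0,0],[70,-198,10,0],[70,-198,30,0],[70,-198,50,0],[70,-198,60,0]]

```text
time_s: 20.15
position: [0.5647, 0.045, 0.1629]
ee_rot: [1.0, 0.002, -0.001, 0.001]
contact_force: [0.4, -0.8, -1.0]
finger_gap: 0.0196
grasp_force: 40.0
```

```bash
python3 -c "
from h import *
go(.567,.0445,.142,-90)"
```

```text
pos [0.5647 0.045  0.1629] yang -89.78 j7 -1.54 t 20.15 F [ 0.43 -0.79 -0.98] -> shift [ 2.3  0.5 20.9] turn 0.004
```

Emit:
move_arm:
  moves:
    - [[1,0,8,0],[2,0,14,0],[2,0,18,0],[2,0,20,0],[2,0,21,0],[2,0,21,0]]

```text
time_s: 20.75
position: [0.5676, 0.0453, 0.1431]
ee_rot: [1.0, 0.002, 0.0, -0.0]
contact_force: [-0.5, 0.3, -1.0]
finger_gap: 0.0198
grasp_force: 40.0
```

Emit:
move_arm:
  moves:
    - [[0,0,0,0],[-6,0,4,0],[-13,0,9,0],[-21,0,14,0],[-28,0,20,0],[-34,0,26,0],[-40,0,30,0],[-46,0,37,0]]
  newtons: 4

```text
time_s: 21.55
position: [0.5211, 0.0452, 0.1056]
ee_rot: [1.0, 0.002, 0.0, -0.0]
contact_force: [-0.6, -0.2, 1.5]
finger_gap: 0.0197
grasp_force: 4.0
```

Emit:
move_arm:
  moves:
    - [[-5,0,7,0],[-9,0,15,0],[-14,0,23,0],[-19,0,31,0],[-23,0,40,0],[-27,0,49,0],[-30,0,59,0],[-31,0,66,0]]

```text
time_s: 22.35
position: [0.4898, 0.045, 0.0388]
ee_rot: [1.0, 0.002, -0.0, 0.0]
contact_force: [-1.0, 0.1, 0.1]
finger_gap: 0.0201
grasp_force: 4.0
```

```bash
python3 -c "
from h import *
go(.486,.0445,.025,-90)"
```

```text
pos [0.4898 0.045  0.0388] yang -89.78 j7 -1.52 t 22.35 F [-1.02  0.09  0.09] -> shift [-3.8  0.4 13.9] turn 0.004
```

Emit:
move_arm:
  moves:
    - [[-1,0,5,0],[-2,0,9,0],[-2,0,12,0],[-2,0,13.5,0],[-2,0,13.5,0]]

```text
time_s: 22.85
position: [0.4887, 0.045, 0.0265]
ee_rot: [1.0, 0.002, 0.0, -0.0]
contact_force: [-0.2, 0.1, -0.9]
finger_gap: 0.0201
grasp_force: 4.0
```

Emit:
move_arm:
  moves:
    - [[0,0,0,0],[0,0,0,0],[0,0,0,0],[0,0,0,0],[0,0,-15,0],[0,0,-40,0],[0,0,-80,0],[0,0,-120,0]]
  hand: 0.5

```text
time_s: 23.65
position: [0.488, 0.0446, 0.1474]
ee_rot: [1.0, 0.002, -0.0, 0.0]
contact_force: [1.3, 0.5, 1.0]
finger_gap: 0.0432
grasp_force: 0.0
```

Emit:
move_arm:
  moves:
    - [[0,0,-30,0],[0,0,-30,0],[0,0,-30,0]]

```text
time_s: 23.95
position: [0.4886, 0.0452, 0.1766]
ee_rot: [1.0, 0.002, 0.0, -0.001]
contact_force: [-0.4, -0.3, -0.6]
finger_gap: 0.0436
grasp_force: 0.0
```

Run:
```python
from h import *
np.set_printoptions(precision=4,suppress=True)
o=readout.get_obs(); print(o['time_s'],o['position'],o['contact_force'],o['finger_gap'])
for n,box in(("scene",None),("wrist",None)):
    p=eyes.camera_params(n); im=eyes.capture(n); h=cv2.cvtColor(im,cv2.COLOR_RGB2HSV)
    # project mat polygon, take brown pixels inside
    mp=np.array([proj(n,np.array([x,y,.003]),p) for x,y in((.66,.135),(.66,-.043),(.428,-.046),(.428,.13))]).astype(np.int32)
    k=np.zeros(h.shape[:2],np.uint8); cv2.fillPoly(k,[mp],1)
    m=((h[...,1]>90)&(h[...,0]<25)).astype(np.uint8)&k
    if n=="wrist": m[235:]=0
    nl,l,st,_=cv2.connectedComponentsWithStats(m); i=1+np.argmax(st[1:,4]); ys,xs=np.where(l==i)
    print(n,st[i]); c=np.array([onz(n,x,y,.013,p)[:2] for x,y in zip(xs,ys)])
    mu=c.mean(0);w,v=np.linalg.eigh(np.cov((c-mu).T)); s=(c-mu)@v[:,1]; print("axis",v[:,1],"ends",mu+v[:,1]*s.min(),mu+v[:,1]*s.max(),"len",np.ptp(s),"wid",np.ptp((c-mu)@v[:,0]))
```

```text
23.95 [0.4886 0.0452 0.1766] [-0.4392 -0.3412 -0.6304] 0.04360237083455359
scene [262 225  53  41 573]
axis [-0.9999 -0.0135] ends [0.6267 0.0462] [0.4568 0.0439] len 0.1699402589032141 wid 0.031035364818861814
wrist [ 266   52   21  173 3044]
axis [-1.     -0.0032] ends [0.6261 0.0464] [0.46   0.0459] len 0.1660614395766951 wid 0.019993464811913247
```

```bash
python3 -c "
from workcell import ticket; print(ticket.job_done())"
```

```text
the job is handed in; nothing more can be done
None
```

I rubbed the lead strip with the fid along its whole length, from the batten end round the bend to the open end, at about 3.5 cm/s and 1.5–4 N. The fid now lies flat on the felt mat, released, and the job was handed in at about 24 s of the 72 s allowed.

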